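Close the off-cut crate

TASK

Shut the plywood off-cut crate with its lid: one off-cut in it stands on end and sticks out past the rim, so first lay that one down flat in the crate. Then fit the lid, its tongue under the bridge bar on the crate's robot-facing side, so that it lies level and fully down inside the walls with both off-cuts beneath it; leave the try square on the right where it lies.

Things in the scene. Friction and masses are not known exactly. Their poses are not given: they have to be found in the camera images.
- crate: Plywood crate fixed to the bench, 192 (x) x 142 (y) x 54 mm high; origin at the centre of its underside, -x side faces the robot, yaw within 0.22 rad. Floor 6 mm, walls 8 mm thick, inside 176 x 126 mm. A divider along x (6 mm thick, top at z 28 mm) makes two bays at y = +32 and -32 mm. Along the inside of both y walls runs a cleat 10 mm wide, top at z 44 mm: the lid's plate rests on these
- bridge (a point): Middle of the bridge bar in the crate's -x wall (axes as the crate): at crate x = -92, z = 50 mm, 8 mm thick in x and 8 mm high. Below it, over the full inside width, is a slot from crate z = 30 to 46 mm; the lid's tongue goes into it from inside the crate. A lid lowered level stops with its tongue on this bar
- lid_grip (a point): Centre of the upright grip bar (14 x 90 x 36 mm, thin in x) in the middle of the loose lid; z up, -x to the tongue. Plate 171 x 120 x 8 mm, its top 24 mm below this point; 0.15 to 0.28 kg. It starts level on the bench, this point 38 mm up, left of the long batten. Seated: this point at crate x 0 +-2.5, y 0 +-3, z 76 mm, axes as the crate's. No part of the crate's contents may be above crate z 38 mm
- lid_tongue (a point): Middle of the tip of the lid's tongue, axes as the lid: at x = -99.5, z = -35 mm from lid_grip. The tongue is a batten 6 mm thick and 80 mm wide under the plate that sticks out 14 mm past the plate's -x edge. A like cross batten, 14 x 92 mm, is at x = +55 mm. The tongue must enter with this end tilted down and the lid set back to +x; slid to -x till it stops, the far edge then drops in or is pressed in
- tall_mid (a point): Centre of the loose pine off-cut that stands on end in one of the bays: 28 x 28 x 70 mm, y along its length. At the start its centre is 41 mm and its top 76 mm above the crate's underside, up to 45 mm from the crate's middle in x, sides nearly parallel to the walls. It can be pushed over along the crate's x, to the end with more room; lying flat its centre is at crate z 20 mm
- flat_mid (a point): Centre of the other off-cut, pine, 50 x 60 x 22 mm, lying flat in the other bay, 60 mm side (y) along the crate's x
- square: Loose try square, 110 x 162 x 14 mm, lying flat on the bench to the right of the crate; origin at the centre of its underside
Not all that is in view belongs to the job. Leave any pink, turquoise or white look-alike of the part that bears tall_mid alone.

How it is judged:
By the outcome, as a careful person would: the job done as asked, in the order asked, and still so for the second after the job is handed in, with the robot touching nothing.
It also fails if it takes over 58 s, if anything falls off the work surface, if the arm or the gripper's body presses on something with over 40 N, if the wrist force passes 120 N, or if a joint passes its speed limit or range.

ROBOT

A 6-joint arm with a two-finger parallel gripper is mounted at the origin on the work surface; the furniture and walls round the work are solid. World frame = base frame: x ahead of the robot, y to its left, z up, the work surface at z = 0. Lengths are in mm, angles in rad, forces in N, time in s.
With the tool pointing down it reaches from about 300 to 875 mm from the base axis. Payload 6.4 kg.
Tool frame: the origin (TCP) lies on the centre line of the jaws, within the pads' length; the fingertips stand 14 mm ahead of it and the grasp point (between the pads) lies 5 mm behind it; z points along the fingers, y is the direction in which the jaws open and shut (so a half turn about z gives the same grasp; the last joint's range is limited). The gripper opens to 85 mm and grips with 20 to 120 N. Pads are 22 mm wide; open, the fingers measure 114 mm over their backs; the gripper's body (76 mm by 85 mm) begins 54 mm behind the grasp point. The pads swing forward as they close: fully open they stand 13 mm farther back than shut.
Start: joints at [1.124, 0.181, 1.607, -0, 1.354, -0.206], TCP at [137.113, 558.427, 245.288] pointing down, gripper open.
Joint ranges: [-2.99, 2.99], [-0.89, 2.07], [0.3, 2.58], [-1.14, 4.28], [0, 2.63], [-3.12, 3.12]. Speed limits (rad/s): [2.57, 2.57, 3.01, 3.14, 3.14, 3.14].

INTERFACE

Orientations are given as a rotation vector (axis times angle).
In Python, from station import robot, vision, job gives the robot as it stands.
- The arm moves only by the tool servo_tool, never from a script. Its argument "targets" is a list that holds one entry, the list of rows, each a list of 7 numbers: the shift along the tool's x, y, z in m, then the turn, a rotation vector about the tool's x, y, z in rad, then the opening in per cent of the stroke, from 0 (shut) to 100 (fully open). In form: [[[x, y, z, ax, ay, az, hand], ...]]. A call has 1 to 12 rows; each row is the pose to reach, as a shift and turn from the pose commanded when the call began, along the tool's axes at that moment; what a row does not reach only later rows make up. A row lasts 1/8 s, in which the tool goes at most 62.5 mm and 10.7 degrees, less where a joint would pass 70% of its speed; a pose out of reach is approached as far as the arm can. A call with a gripper value outside its range is refused whole. The fingers move at their own pace and stop on an object; "grip_force" is the grip in N (left out, the last holds). Time passes only in rows, so rows that repeat a pose let the fingers close. It gives the time, the measured TCP pose, the force and the opening at its end, in the units of the state.
- robot.observe(): the state, without advancing time (a new reading comes with each control period).
- vision.camera(name): name is "side" or "top" or "wrist"; returns a dict with "pixels" (384x512x3 uint8, red, green, blue), "fx", "fy", "cx", "cy" (pixels), "R" (3x3) and "t" (3): a world point X has camera coordinates R X + t. Camera axes: x right, y down, z forward; pixel columns grow to the right and rows downward; lengths in mm; the calibration is good to about 2 mm. A picture is of the moment at which its call begins. There is no depth.
- job.close_job(): hands the job in, once; it reports no verdict.
The state is a dict: "time_s": time; "joint_pos": joint angles; "joint_velocities": joint speeds; "joint_torque": joint torques, N m; "eef_pos": TCP position; "tcp_rot": TCP orientation; "ft_force": force on the tool from outside, world axes, zero at the start; "moment": the same for the moment, N m; "gripper_width": finger opening in mm.
Only numpy, scipy, OpenCV 4.12 (cv2) and the standard library are available. Lean on these libraries where they do the work, as an engineer would, in place of code of your own. Each camera call takes 0.05 s, during which the arm holds its last target. There are 200 camera calls.

## Working session

There is one attempt and no reset: what is moved stays moved. The work goes in short steps, Python scripts to look and compute and a tool call to move; the robot and the scene stay as the last step left them, time stands still between calls to the robot, and variables do not carry over. Pictures are saved under pics/ and viewed, on a budget of 10 in all, crops included, one or two more only if the job needs it, and the job is handed in when it is done.

Besides the shell and the picture viewer there is one more tool, called after "Emit:" as a command line: name --argument value ..., lists and objects as JSON in quotes. servo_tool: Moves the arm, as the interface text tells. Its arguments: {"type":"object","properties":{"targets":{"type":"array","items":{"type":"array","items":{"type":"array","items":{"type":"number"}}}},"grip_force":{"type":"number"}},"required":["targets"]}

```bash
mkdir -p pics; ls
python3 - <<'E'
from station import robot, vision, job
import cv2, pickle
s=robot.observe(); print({k:s[k] for k in('time_s','eef_pos','tcp_rot','gripper_width')})
for n in('top','side'):
    c=vision.camera(n); pickle.dump(c,open(f'{n}0.pkl','wb'))
    cv2.imwrite(f'pics/{n}0.png',cv2.resize(c['pixels'][:,:,::-1],(800,600),interpolation=cv2.INTER_CUBIC)); print(n,c['fx'],c['fy'],c['cx'],c['cy'],c['R'],c['t'])
E
```

```text
pics
{'time_s': 0.0, 'eef_pos': array([136.8746628 , 557.90560159, 244.36333791]), 'tcp_rot': array([-3.77314671e-01, -3.11826057e+00,  2.71927532e-03]), 'gripper_width': 85.3228993292355}
top 362.07387548482194 362.07387548482194 254.06011430959526 191.0626939089005 [[ 0.01805059 -0.99972918  0.01468802]
 [-0.99719246 -0.01906868 -0.07241261]
 [ 0.07267308 -0.0133397  -0.9972666 ]] [  42.27022169  445.055594   1113.96743381]
side 351.0613156126135 351.0613156126135 258.78041062805585 184.55360738060023 [[-0.67615956  0.73672897 -0.00621821]
 [ 0.63039505  0.57415822 -0.52244083]
 [-0.38132706 -0.35717329 -0.85265287]] [ 261.96797196 -275.8499174  1184.30128146]
```

View pics/top0.png

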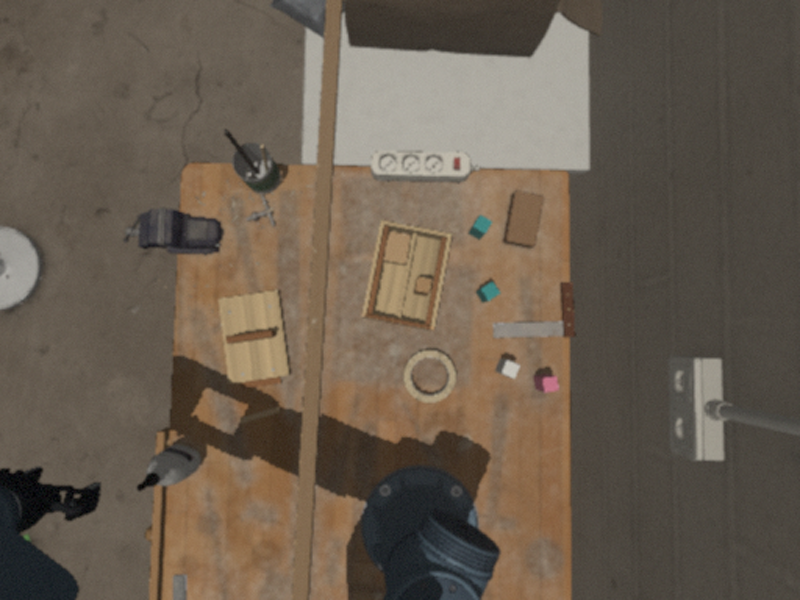

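View pics/side0.png

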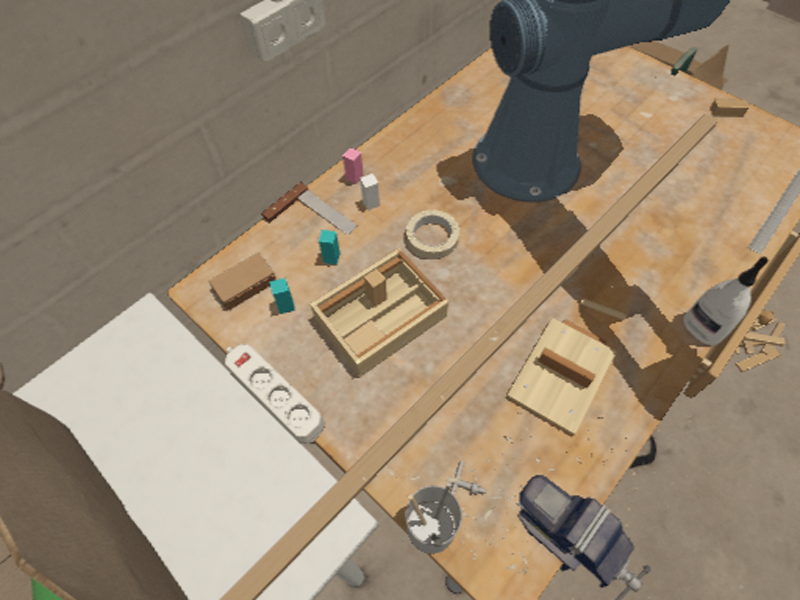

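The top view shows the crate near (407,277), the lid near (253,337), the tall off-cut near (424,284) in the right bay and the batten between lid and crate. I'll enlarge it for corners.

```bash
cat > h.py <<'E'
import numpy as np, cv2, pickle
from scipy.spatial.transform import Rotation as Ro
def ray(c,u,v):
    d=c['R'].T@np.array([(u-c['cx'])/c['fx'],(v-c['cy'])/c['fy'],1]); return -c['R'].T@c['t'],d
def at(c,u,v,z):
    o,d=ray(c,u,v); return o+d*(z-o[2])/d[2]
def proj(c,X):
    p=c['R']@np.asarray(X,float)+c['t']; return np.array([c['fx']*p[0]/p[2]+c['cx'],c['fy']*p[1]/p[2]+c['cy']])
def crop(c,x0,y0,w,h,s,name):
    cv2.imwrite('pics/'+name,cv2.resize(np.ascontiguousarray(c['pixels'][y0:y0+h,x0:x0+w,::-1]),None,fx=s,fy=s,interpolation=cv2.INTER_CUBIC))
E
python3 - <<'E'
from h import *
c=pickle.load(open('top0.pkl','rb')); crop(c,134,134,160,120,5,'c1.png')
s=pickle.load(open('side0.pkl','rb')); crop(s,190,140,210,150,3.8,'c2.png')
E
```

```text
(no output)
```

View pics/c1.png

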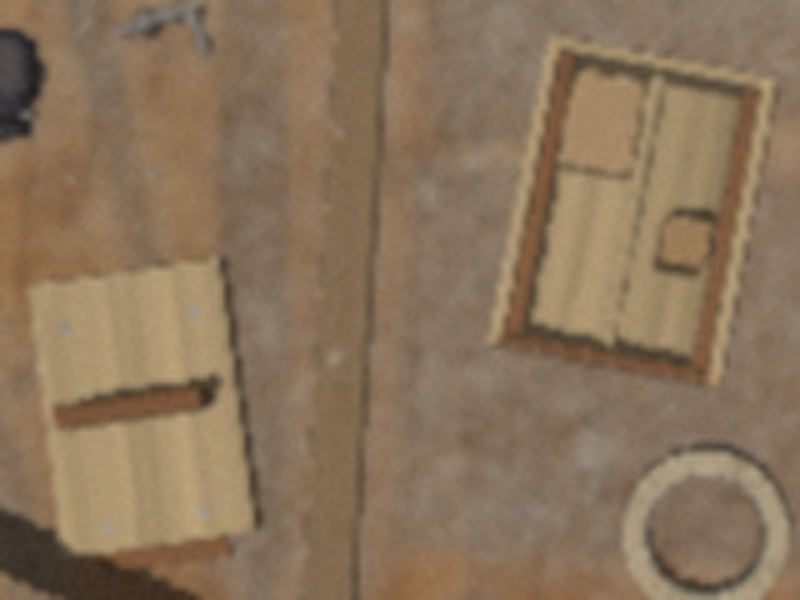

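View pics/c2.png

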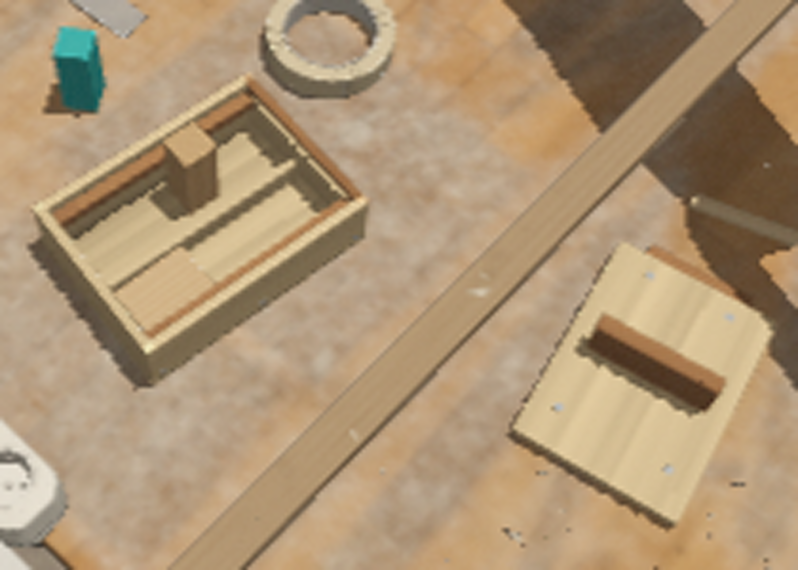

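Run:
```python
from h import *
T=pickle.load(open('top0.pkl','rb'));S=pickle.load(open('side0.pkl','rb'))
t=lambda p:(134+(p[0]+.5)/5-.5,134+(p[1]+.5)/5-.5); s=lambda p:(190+(p[0]+.5)/3.8-.5,140+(p[1]+.5)/3.8-.5)
def rect(c,f,P,z,n):
    X=np.array([at(c,*f(p),z)[:2] for p in P]);d=np.linalg.norm(X-np.roll(X,-1,0),axis=1)
    e=X[0]+X[1]-X[2]-X[3]; print(n,X.mean(0).round(1),'sides',d.round(),'yaw',np.arctan2(e[1],e[0]).round(3))
# order: far-left, far-right, near-right, near-left
rect(T,t,[(552,40),(773,82),(717,383),(492,342)],54,'crateT')
rect(S,s,[(150,350),(37,210),(247,77),(366,205)],54,'crateS')
rect(T,t,[(32,285),(222,260),(258,528),(72,556)],14,'lidT')
rect(S,s,[(672,524),(512,432),(620,243),(770,325)],14,'lidS')
rect(T,t,[(672,212),(715,217),(708,268),(662,262)],76,'tallT')
rect(S,s,[(186,165),(165,142),(198,124),(217,143)],76,'tallS')
rect(T,t,[(572,72),(642,82),(630,175),(560,165)],28,'flatT')
# lid grip ends z=56
for p in [(56,417),(205,393)]: print('grip end', at(T,*t(p),56).round(1))
for p in [(600,325),(722,392)]: print('grip end S', at(S,*s(p),56).round(1))
for a,b in [((335,357),(482,288)),((337,130),(355,435))]:
    o1,d1=ray(T,*t(a));o2,d2=ray(S,*s(b)); k=np.linalg.lstsq(np.c_[d1,-d2],o2-o1,rcond=None)[0]
    print('batten',(o1+k[0]*d1).round(),(o2+k[1]*d2).round())
```

```text
crateT [488.2  32.9] sides [137. 186. 137. 187.] yaw -0.172
crateS [489.6  35.7] sides [136. 186. 139. 184.] yaw -0.177
lidT [364.8 332. ] sides [119. 168. 115. 170.] yaw 0.176
lidS [366.8 335.4] sides [115. 170. 116. 167.] yaw 0.169
tallT [4.69e+02 4.00e-01] sides [26. 31. 27. 30.] yaw -0.151
tallS [465.9   4.5] sides [25. 27. 21. 28.] yaw -0.183
flatT [545.4  53.3] sides [44. 59. 44. 59.] yaw -0.109
grip end [357.5 375.3  56. ]
grip end [373.4 287.2  56. ]
grip end S [377.4 295.7  56. ]
grip end S [363.5 381.2  56. ]
batten [397. 214.  30.] [396. 216.  30.]
batten [538. 217.  27.] [536. 219.  27.]
```

```bash
cat >> h.py <<'E'
CR=np.array([489.,34.3]);CY=-.175
def cw(x,y,z): # crate -> world
    c,s=np.cos(CY),np.sin(CY); return np.array([CR[0]+c*x-s*y,CR[1]+s*x+c*y,z])
def Rt(yaw,th=0): # tool down, tool y (=lid +x) along yaw, tilted by th: -x end down
    y=np.array([np.cos(yaw),np.sin(yaw),0]);z=np.array([0,0,-1.]);R=np.c_[np.cross(y,z),y,z]
    return R@Ro.from_rotvec([-th,0,0]).as_matrix()
def load(): return pickle.load(open('cmd.pkl','rb'))
def rows(P,save=None):
    """print shift(m)+turn of world poses (pos mm,R) relative to commanded pose; last one is stored rounded"""
    p0,R0=load()
    for p,R in P:
        d=np.round(R0.T@(p-p0)/1000,4); w=np.round(Ro.from_matrix(R0.T@R).as_rotvec(),3); print(list(map(float,d))+list(map(float,w)))
    if save!=0: pickle.dump((p0+R0@d*1000,R0@Ro.from_rotvec(w).as_matrix()),open('cmd.pkl','wb'))
E
python3 - <<'E'
from h import *
from station import robot
s=robot.observe(); R=Ro.from_rotvec(s['tcp_rot']).as_matrix(); print(R.round(3))
pickle.dump((np.array([137.113,558.427,245.288]),Rt(1.124+.206)),open('cmd.pkl','wb'))
p=cw(-58,-35,180);print(p); rows([(p,Rt(CY))])
E
```

```text
[[-0.971  0.238 -0.001]
 [ 0.238  0.971 -0.001]
 [ 0.    -0.002 -1.   ]]
[425.79207593   9.93284312 180.        ]
[-0.4112, -0.4638, 0.0653, 0.0, 0.0, 1.505]
```

Emit:
servo_tool --targets '[[[-0.4112,-0.4638,0.0653,0,0,1.505,0],[-0.4112,-0.4638,0.0653,0,0,1.505,0],[-0.4112,-0.4638,0.0653,0,0,1.505,0],[-0.4112,-0.4638,0.0653,0,0,1.505,0],[-0.4112,-0.4638,0.0653,0,0,1.505,0],[-0.4112,-0.4638,0.0653,0,0,1.505,0],[-0.4112,-0.4638,0.0653,0,0,1.505,0],[-0.4112,-0.4638,0.0653,0,0,1.505,0],[-0.4112,-0.4638,0.0653,0,0,1.505,0],[-0.4112,-0.4638,0.0653,0,0,1.505,0],[-0.4112,-0.4638,0.0653,0,0,1.505,0],[-0.4112,-0.4638,0.0653,0,0,1.505,0]]]'

```text
time_s: 1.6
eef_pos: [425.2, 10.1, 179.5]
tcp_rot: [-2.407, -2.016, 0.001]
ft_force: [-1.0, -0.6, -1.0]
gripper_width: 0.1
```

Emit:
servo_tool --targets '[[[0,0,0,0,0,0,0],[0,0,0,0,0,0,0]]]'

```text
time_s: 1.85
eef_pos: [425.5, 11.1, 180.1]
tcp_rot: [2.405, 2.021, 0.0]
ft_force: [-0.2, -0.6, 0.1]
gripper_width: 0.1
```

Run:
```python
from h import *
from station import robot,vision
s=robot.observe(); print(s['time_s'],s['eef_pos'],load()[0],Ro.from_rotvec(s['tcp_rot']).as_matrix().round(3),s['gripper_width'])
c=vision.camera('wrist'); pickle.dump(c,open('w1.pkl','wb')); cv2.imwrite('pics/w1.png',cv2.resize(c['pixels'][:,:,::-1],(800,600)))
cor=[cw(x,y,54) for x,y in((96,71),(96,-71),(-96,-71),(-96,71))]; print([(proj(c,X)*1.5625).round() for X in cor])
```

```text
1.85 [425.50933674  11.12812514 180.12986131] [425.84401942   9.94702915 179.988     ] [[ 0.172  0.985  0.   ]
 [ 0.985 -0.172 -0.   ]
 [ 0.     0.    -1.   ]] 0.13529166019514724
[array([678., 106.]), array([638., 340.]), array([345., 340.]), array([337., 105.])]
```

View pics/w1.png

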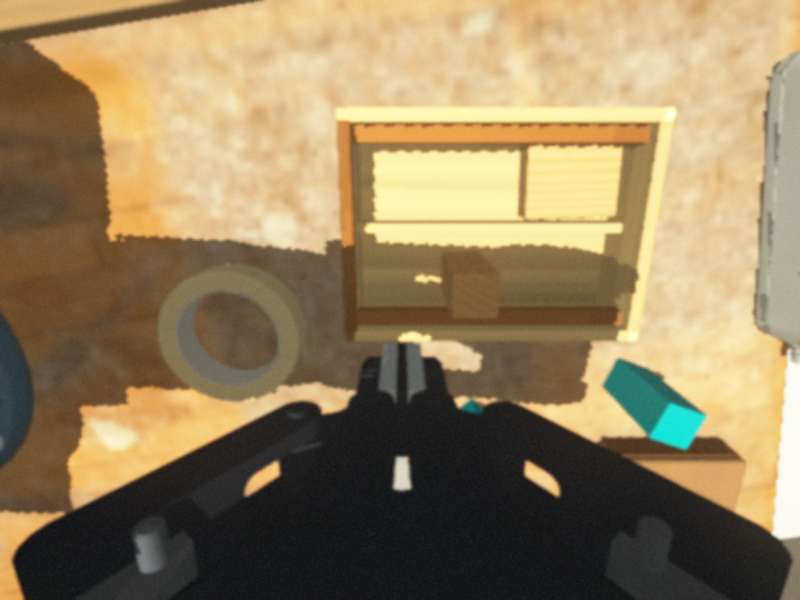

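The wrist view matches the predicted crate corners to about 3 px (1.5 mm). The off-cut stands in the right bay, ahead of the shut fingers at (403,370). Now I'll tip it over towards +x.

Emit:
servo_tool --targets '[[[0,0,0.05,0,0,0,0],[0,0,0.09,0,0,0,0],[0,0,0.104,0,0,0,0],[0,0,0.104,0,0,0,0],[0,0.007,0.104,0,0,0,0],[0,0.014,0.104,0,0,0,0],[0,0.02,0.104,0,0,0,0],[0,0.026,0.104,0,0,0,0],[0,0.032,0.104,0,0,0,0],[0,0.038,0.104,0,0,0,0],[0,0.044,0.104,0,0,0,0],[0,0.05,0.104,0,0,0,0]]]'

```text
time_s: 3.4
eef_pos: [475.4, 1.2, 75.9]
tcp_rot: [-2.407, -2.019, 0.0]
ft_force: [-0.4, 0.5, -0.9]
gripper_width: 0.2
```

Emit:
servo_tool --targets '[[[0,0.006,0,0,0,0,0],[0,0.012,0,0,0,0,0],[0,0.018,0,0,0,0,0],[0,0.018,0,0,0,0,0],[0,0.01,-0.05,0,0,0,0],[0,0,-0.1,0,0,0,0],[0,-0.06,-0.12,0,0,0,0],[0,-0.1,-0.12,0,0,0,0],[0,-0.1,-0.12,0,0,0,0]]]'

```text
time_s: 4.53
eef_pos: [374.4, 19.4, 195.8]
tcp_rot: [2.407, 2.019, 0.0]
ft_force: [0.3, -0.0, -0.1]
gripper_width: 0.1
```

Run:
```python
from h import *
from station import robot,vision
p,R=load(); p=p+R@np.array([0,-.05-.0+.0,-.016])*1000; 
p=load()[0]+R@np.array([0,50-100,104-120.]); pickle.dump((p,R),open('cmd.pkl','wb'))
s=robot.observe(); print(s['time_s'],s['eef_pos'],p,s['ft_force'])
c=vision.camera('wrist'); pickle.dump(c,open('w2.pkl','wb')); cv2.imwrite('pics/w2.png',cv2.resize(c['pixels'][:,:,::-1],(800,600)))
cor=[cw(x,y,54) for x,y in((96,71),(96,-71),(-96,-71),(-96,71))]; print([(proj(c,X)*1.5625).round() for X in cor])
```

```text
4.525 [374.4478246   19.37617609 195.80497335] [376.60769247  18.65243603 195.988     ] [ 0.34162882 -0.02549239 -0.05358559]
[array([748., 108.]), array([701., 330.]), array([423., 330.]), array([427., 108.])]
```

View pics/w2.png

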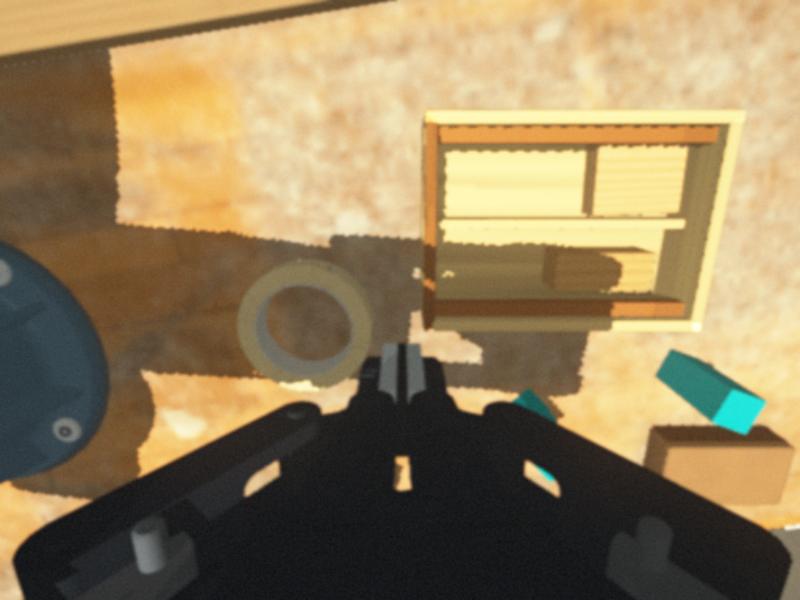

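The off-cut now lies flat in its bay, at (543–657, 245–292). Next is the lid.

```bash
sed -i 's/^CR=.*/CR=np.array([488.5,33.8]);CY=-.175/' h.py
python3 - <<'E'
from h import *
rows([(np.array([365.6,333.3,160]),Rt(.172))])
E
```

```text
[0.3079, -0.0656, 0.036, 0.0, 0.0, -0.347]
```

Emit:
servo_tool --targets '[[[0.06,-0.013,0.007,0,0,-0.07,100],[0.12,-0.026,0.014,0,0,-0.14,100],[0.18,-0.039,0.021,0,0,-0.21,100],[0.24,-0.052,0.028,0,0,-0.28,100],[0.3079,-0.0656,0.036,0,0,-0.347,100],[0.3079,-0.0656,0.036,0,0,-0.347,100],[0.3079,-0.0656,0.036,0,0,-0.347,100],[0.3079,-0.0656,0.036,0,0,-0.347,100],[0.3079,-0.0656,0.036,0,0,-0.347,100],[0.3079,-0.0656,0.036,0,0,-0.347,100]]]'

```text
time_s: 5.82
eef_pos: [366.1, 332.5, 160.3]
tcp_rot: [2.024, 2.402, 0.001]
ft_force: [-0.1, 0.4, 0.1]
gripper_width: 85.3
```

Run:
```python
from h import *
from station import robot,vision
s=robot.observe(); print(s['time_s'],s['eef_pos'],load()[0],s['gripper_width'])
c=vision.camera('wrist'); pickle.dump(c,open('w3.pkl','wb')); cv2.imwrite('pics/w3.png',cv2.resize(c['pixels'][:,:,::-1],(800,600)))
R=Ro.from_euler('z',.172).as_matrix(); q=lambda x,y,z:(proj(c,R@[x,y,0]+[365.6,333.3,z])*1.5625).round()
print([q(x,y,14) for x,y in((85.5,60),(85.5,-60),(-85.5,-60),(-85.5,60))],[q(x,y,56) for x,y in((7,45),(7,-45),(-7,-45),(-7,45))])
```

```text
5.825 [366.11413475 332.52257715 160.31972631] [365.61752709 333.27123118 159.988     ] 85.2944380657475
[array([536., 185.]), array([522., 358.]), array([283., 358.]), array([268., 185.])] [array([415., 216.]), array([414., 365.]), array([391., 365.]), array([390., 216.])]
```

View pics/w3.png

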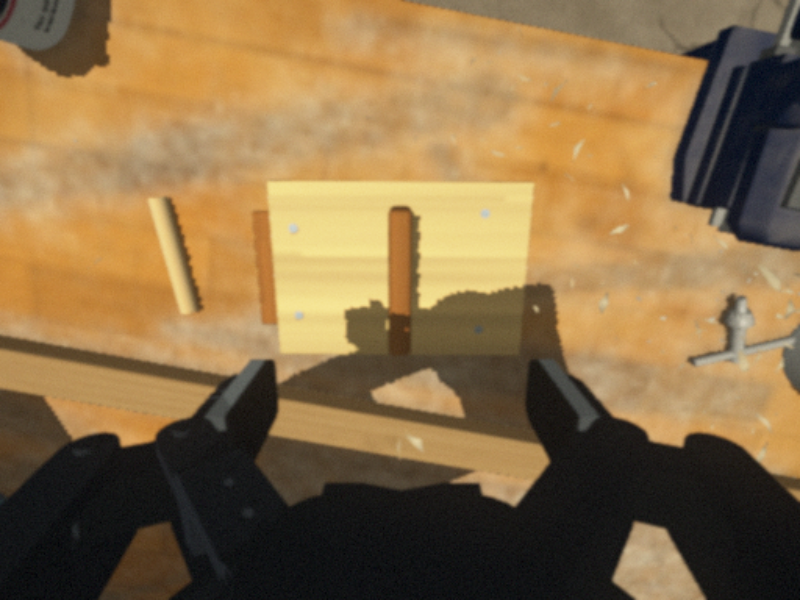

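Run:
```python
from h import *
c=pickle.load(open('w3.pkl','rb')); print('cam',(-c['R'].T@c['t']).round(), c['R'].round(2).tolist())
im=c['pixels'].astype(int)
col=256 # 400/1.5625
print('col256'); print([ (r,*im[r,253:260].mean(0).round().astype(int).tolist()) for r in range(112,234,2)])
r=170; print('row',[(k,*im[165:175,k].mean(0).round().astype(int).tolist()) for k in range(244,272)])
```

```text
cam [353. 400. 290.] [[0.99, 0.17, 0.0], [0.16, -0.95, 0.27], [0.05, -0.27, -0.96]]
col256
[(112, 210, 158, 86), (114, 212, 160, 87), (116, 229, 196, 122), (118, 241, 221, 143), (120, 241, 220, 142), (122, 239, 218, 140), (124, 238, 214, 136), (126, 234, 210, 132), (128, 234, 209, 133), (130, 230, 199, 126), (132, 133, 103, 59), (134, 119, 78, 39), (136, 166, 108, 52), (138, 178, 115, 53), (140, 179, 115, 55), (142, 180, 117, 54), (144, 178, 115, 53), (146, 178, 115, 53), (148, 178, 115, 55), (150, 178, 115, 54), (152, 180, 115, 56), (154, 179, 115, 57), (156, 179, 116, 56), (158, 178, 117, 55), (160, 177, 115, 53), (162, 178, 115, 55), (164, 178, 115, 54), (166, 179, 116, 56), (168, 178, 114, 53), (170, 177, 114, 54), (172, 177, 115, 54), (174, 176, 114, 52), (176, 177, 115, 55), (178, 177, 115, 53), (180, 178, 115, 54), (182, 177, 113, 53), (184, 177, 113, 53), (186, 177, 113, 54), (188, 177, 115, 56), (190, 176, 113, 53), (192, 176, 114, 53), (194, 175, 112, 53), (196, 174, 111, 50), (198, 175, 111, 53), (200, 151, 96, 44), (202, 84, 56, 29), (204, 79, 53, 28), (206, 76, 52, 28), (208, 78, 52, 28), (210, 88, 58, 30), (212, 80, 53, 26), (214, 77, 52, 28), (216, 76, 51, 26), (218, 76, 51, 27), (220, 76, 50, 27), (222, 75, 51, 27), (224, 74, 49, 26), (226, 76, 52, 29), (228, 77, 62, 44), (230, 78, 63, 43), (232, 77, 62, 42)]
row [(244, 233, 208, 131), (245, 232, 206, 130), (246, 233, 206, 132), (247, 226, 194, 121), (248, 198, 160, 94), (249, 171, 122, 64), (250, 174, 114, 54), (251, 182, 117, 54), (252, 186, 122, 57), (253, 184, 120, 56), (254, 182, 117, 55), (255, 179, 115, 55), (256, 178, 115, 56), (257, 176, 113, 53), (258, 174, 110, 52), (259, 171, 110, 52), (260, 166, 107, 51), (261, 152, 98, 46), (262, 132, 88, 44), (263, 113, 83, 47), (264, 107, 87, 52), (265, 107, 89, 54), (266, 122, 103, 63), (267, 160, 134, 82), (268, 205, 175, 108), (269, 228, 199, 125), (270, 233, 206, 132), (271, 234, 207, 131)]
```

Run:
```python
from h import *
rows([(np.array([365,334.5,35]),Rt(.172))])
```

```text
[0.0013, -0.0004, 0.125, 0.0, 0.0, 0.0]
```

Emit:
servo_tool --targets '[[[0.0013,-0.0004,0.05,0,0,0,100],[0.0013,-0.0004,0.09,0,0,0,100],[0.0013,-0.0004,0.115,0,0,0,70],[0.0013,-0.0004,0.125,0,0,0,50],[0.0013,-0.0004,0.125,0,0,0,30],[0.0013,-0.0004,0.125,0,0,0,0],[0.0013,-0.0004,0.125,0,0,0,0],[0.0013,-0.0004,0.125,0,0,0,0],[0.0013,-0.0004,0.125,0,0,0,0],[0.0013,-0.0004,0.125,0,0,0,0]]]' --grip_force 70

```text
time_s: 7.12
eef_pos: [366.1, 335.1, 36.3]
tcp_rot: [2.022, 2.403, 0.004]
ft_force: [-0.4, -0.8, 6.2]
gripper_width: 12.8
```

Emit:
servo_tool --targets '[[[0,0,-0.005,0,0,0,0],[0,0,-0.03,0,0,0,0],[0,0,-0.08,0,0,0,0],[0,0,-0.13,0,0,0,0],[0,0,-0.13,0,0,0,0],[0,0,-0.13,0,0,0,0]]]'

```text
time_s: 7.88
eef_pos: [364.1, 334.0, 164.1]
tcp_rot: [-2.022, -2.404, 0.002]
ft_force: [-1.5, -0.3, -2.8]
gripper_width: 12.9
```

Run:
```python
from h import *
from station import robot
p,R=load(); p=p+[0,0,130]; pickle.dump((p,R),open('cmd.pkl','wb'))
s=robot.observe(); print(s['eef_pos'],p,s['gripper_width'])
# over crate, held level: lid grip crate x+10,z=150 -> tcp ~3 below grip point
rows([(np.array([420,190,165]),Rt(0)),(cw(10,0,150),Rt(CY))])
```

```text
[364.14263569 334.03957487 164.09330285] [365.00093018 334.48358767 164.988     ] 12.923759035617053
[-0.1518, 0.0295, -0.0, 0.0, 0.0, 0.172]
[-0.3208, 0.0796, 0.015, 0.0, 0.0, 0.347]
```

Emit:
servo_tool --targets '[[[-0.04,0.008,0,0,0,0.04,0],[-0.08,0.017,0,0,0,0.09,0],[-0.12,0.027,0.003,0,0,0.13,0],[-0.16,0.037,0.005,0,0,0.17,0],[-0.2,0.048,0.008,0,0,0.22,0],[-0.24,0.059,0.01,0,0,0.26,0],[-0.28,0.069,0.013,0,0,0.3,0],[-0.31,0.077,0.015,0,0,0.34,0],[-0.3208,0.0796,0.015,0,0,0.347,0],[-0.3208,0.0796,0.015,0,0,0.347,0],[-0.3208,0.0796,0.015,0,0,0.347,0],[-0.3208,0.0796,0.015,0,0,0.347,0]]]'

```text
time_s: 9.38
eef_pos: [497.9, 33.0, 149.9]
tcp_rot: [-2.405, -2.02, 0.0]
ft_force: [0.8, 0.0, -3.1]
gripper_width: 12.9
```

Run:
```python
from h import *
from station import robot,vision
s=robot.observe(); print(s['time_s'],s['eef_pos'],load()[0],s['gripper_width'],s['ft_force'])
a=[vision.camera(n) for n in('top','side','wrist')]
pickle.dump(a,open('a4.pkl','wb'))
for c in a: print((-c['R'].T@c['t']).round())
t,d,w=a
A=cv2.resize(np.ascontiguousarray(t['pixels'][130:225,220:310,::-1]),(400,422),interpolation=cv2.INTER_CUBIC)
B=cv2.resize(np.ascontiguousarray(w['pixels'][:,:,::-1]),(400,300),interpolation=cv2.INTER_CUBIC)
C=np.zeros((600,800,3),np.uint8);C[:422,:400]=A;C[:300,400:]=B
sd=d['pixels'][150:250,190:300,::-1]; C[300:600,400:730]=cv2.resize(np.ascontiguousarray(sd),(330,300),interpolation=cv2.INTER_CUBIC)
cv2.imwrite('pics/a4.png',C)
```

```text
9.375 [497.85736125  33.02528319 149.85678653] [498.33232671  32.04096716 149.988     ] 12.880967315132905 [ 0.78214896  0.02711701 -3.10204323]
[ 362.   66. 1143.]
[803. 388. 867.]
[509. 100. 279.]
```

View pics/a4.png

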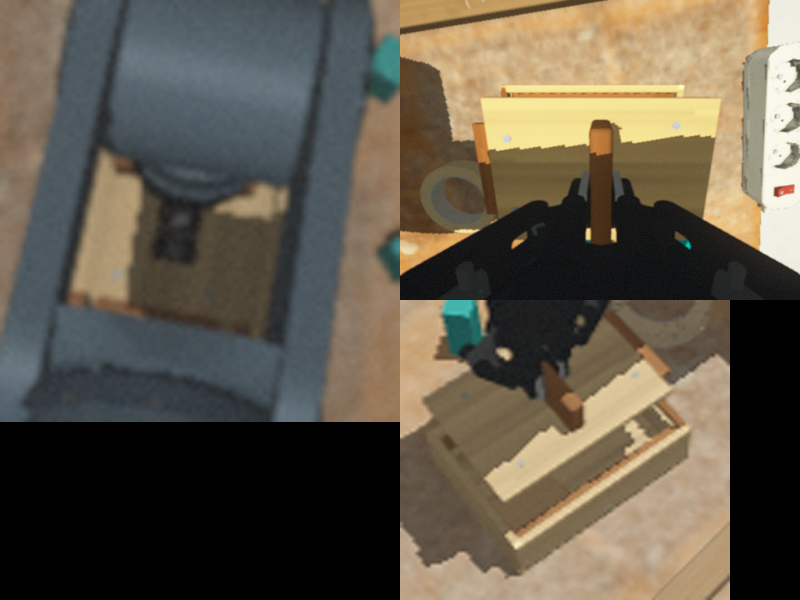

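The lid is held level over the crate. In the wrist view, the crate's left wall shows just beyond the lid's left edge. I'll compare the two edges numerically.

Run:
```python
from h import *
w=pickle.load(open('a4.pkl','rb'))[2]; im=w['pixels'].astype(int)
iw=lambda X:np.array([[np.cos(CY),np.sin(CY)],[-np.sin(CY),np.cos(CY)]])@(X[:2]-CR)
for u0 in (150,200,300,340): print(u0,[(v,im[v,u0-3:u0+4].mean(0).round().astype(int).tolist()) for v in range(104,130)])
for v in (140,): print('L',[(u,im[v-2:v+3,u].mean(0).round().astype(int).tolist()) for u in range(90,116)],'R',[(u,im[v-2:v+3,u].mean(0).round().astype(int).tolist()) for u in range(398,414)])
for v in range(105,128,2): print(v,'rim y',iw(at(w,200,v,54))[1].round(1),'plate y',iw(at(w,200,v,129))[1].round(1))
for u in (100,102,104,106,108,404,406,408,410): print(u,'plate x',iw(at(w,u,140,129))[0].round(1))
```

```text
150 [(104, [213, 180, 132]), (105, [214, 182, 132]), (106, [213, 182, 134]), (107, [210, 179, 131]), (108, [223, 191, 132]), (109, [241, 219, 143]), (110, [248, 232, 155]), (111, [249, 233, 159]), (112, [249, 234, 159]), (113, [248, 233, 157]), (114, [248, 232, 155]), (115, [248, 232, 156]), (116, [246, 229, 151]), (117, [238, 215, 137]), (118, [218, 180, 109]), (119, [191, 138, 75]), (120, [194, 128, 63]), (121, [208, 136, 67]), (122, [209, 137, 67]), (123, [200, 138, 72]), (124, [198, 155, 91]), (125, [228, 196, 122]), (126, [242, 222, 143]), (127, [247, 230, 152]), (128, [248, 234, 158]), (129, [248, 233, 156])]
200 [(104, [211, 181, 137]), (105, [212, 184, 140]), (106, [214, 187, 142]), (107, [212, 185, 138]), (108, [225, 196, 137]), (109, [242, 221, 147]), (110, [248, 232, 154]), (111, [249, 234, 158]), (112, [248, 233, 157]), (113, [248, 233, 157]), (114, [248, 232, 156]), (115, [247, 231, 154]), (116, [245, 228, 149]), (117, [237, 212, 137]), (118, [217, 178, 107]), (119, [201, 144, 77]), (120, [210, 139, 66]), (121, [215, 142, 66]), (122, [212, 141, 66]), (123, [202, 139, 71]
[... 2188 characters left out ...]
4, 226, 149]), (406, [243, 226, 147]), (407, [242, 223, 146]), (408, [234, 206, 133]), (409, [219, 184, 119]), (410, [205, 167, 110]), (411, [204, 166, 113]), (412, [204, 168, 120]), (413, [207, 174, 125])]
105 rim y 73.1 plate y 71.8
107 rim y 71.6 plate y 70.8
109 rim y 70.0 plate y 69.8
111 rim y 68.5 plate y 68.7
113 rim y 66.9 plate y 67.7
115 rim y 65.3 plate y 66.6
117 rim y 63.8 plate y 65.6
119 rim y 62.2 plate y 64.5
121 rim y 60.6 plate y 63.5
123 rim y 59.0 plate y 62.4
125 rim y 57.4 plate y 61.3
127 rim y 55.8 plate y 60.3
100 plate x -78.4
102 plate x -77.3
104 plate x -76.2
106 plate x -75.1
108 plate x -74.0
404 plate x 90.4
406 plate x 91.5
408 plate x 92.6
410 plate x 93.7
```

The wrist view puts the crate edges at 70.6 and 63.0 mm (true values 71 and 63). The lid sits about +1.7 mm in y and −0.6 mm in x against my command, with matching yaw. I'll correct for that and plan the tilted entry.

```bash
cat >> h.py <<'E'
def lidpose(PX,PZ,th,off=(0.6,-1.7),dz=3):
    c,s=np.cos(th),np.sin(th); X=PX+85.5*c-32*s+dz*s; Z=PZ+85.5*s+32*c-dz*c
    return cw(X+off[0],off[1],Z),Rt(CY,th)
E
python3 - <<'E'
from h import *
rows([lidpose(-67,85,.3),lidpose(-69,47,.3)])
E
```

```text
[-0.0017, -0.0033, 0.012, -0.3, -0.0, 0.0]
[-0.0017, -0.0053, 0.05, -0.3, -0.0, 0.0]
```

Emit:
servo_tool --targets '[[[-0.0017,-0.0033,0.004,-0.1,0,0,0],[-0.0017,-0.0033,0.008,-0.2,0,0,0],[-0.0017,-0.0033,0.012,-0.3,0,0,0],[-0.0017,-0.0033,0.012,-0.3,0,0,0],[-0.0017,-0.0043,0.02,-0.3,0,0,0],[-0.0017,-0.0053,0.03,-0.3,0,0,0],[-0.0017,-0.0053,0.036,-0.3,0,0,0],[-0.0017,-0.0053,0.041,-0.3,0,0,0],[-0.0017,-0.0053,0.046,-0.3,0,0,0],[-0.0017,-0.0053,0.05,-0.3,0,0,0],[-0.0017,-0.0053,0.05,-0.3,0,0,0],[-0.0017,-0.0053,0.05,-0.3,0,0,0]]]'

```text
time_s: 11.02
eef_pos: [493.0, 31.3, 100.2]
tcp_rot: [2.221, 1.862, 0.282]
ft_force: [0.1, 0.6, -2.3]
gripper_width: 12.7
```

Run:
```python
from h import *
from station import robot,vision
s=robot.observe(); print(s['time_s'],s['eef_pos'],load()[0],s['gripper_width'],s['ft_force'],s['moment'])
a=[vision.camera(n) for n in('side','wrist')]; pickle.dump(a,open('a5.pkl','wb'))
C=np.zeros((600,800,3),np.uint8)
C[:600,:440]=cv2.resize(np.ascontiguousarray(a[0]['pixels'][140:260,205:293,::-1]),(440,600),interpolation=cv2.INTER_CUBIC)
C[:270,440:]=cv2.resize(np.ascontiguousarray(a[1]['pixels'][:,:,::-1]),(360,270))
cv2.imwrite('pics/a5.png',C)
rows([lidpose(-77,47,.3),lidpose(-85,47,.3)],save=0)
```

```text
11.025 [492.97925351  31.26556512 100.18237762] [492.81729222  31.28970518  99.988     ] 12.72987740530555 [ 0.09014878  0.59813152 -2.28434954] [0.04127112 0.27681788 0.01893339]
[0.0, -0.0076, -0.0023, 0.0, -0.0, 0.0]
[0.0, -0.0153, -0.0047, 0.0, -0.0, 0.0]
```

View pics/a5.png

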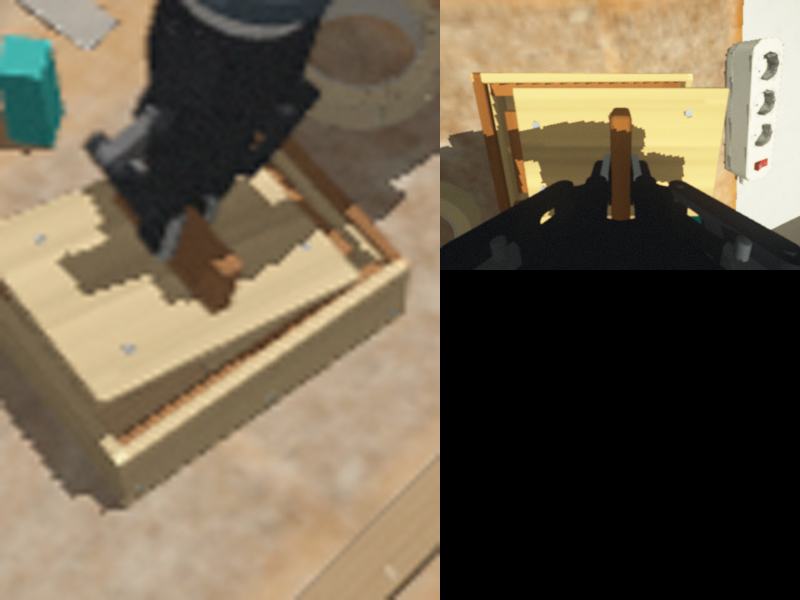

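The tongue end is down inside the crate behind the bridge, and nothing is touching. Sliding towards −x.

Emit:
servo_tool --targets '[[[0,-0.0025,-0.0008,0,0,0,0],[0,-0.005,-0.0015,0,0,0,0],[0,-0.0076,-0.0023,0,0,0,0],[0,-0.01,-0.0031,0,0,0,0],[0,-0.0125,-0.0039,0,0,0,0],[0,-0.0153,-0.0047,0,0,0,0],[0,-0.0153,-0.0047,0,0,0,0],[0,-0.0153,-0.0047,0,0,0,0]]]'

```text
time_s: 12.12
eef_pos: [477.2, 34.1, 100.0]
tcp_rot: [2.221, 1.863, 0.282]
ft_force: [0.2, -1.7, -2.9]
gripper_width: 12.7
```

Run:
```python
from h import *
from station import robot
s=robot.observe(); print(s['eef_pos'],s['ft_force'],s['moment'],s['gripper_width'])
p,R=load(); pickle.dump((p+R@np.array([0,-15.3,-4.7]),R),open('cmd.pkl','wb')); print(load()[0])
rows([lidpose(-85.2,47-.5*k,.3-.05*k) for k in range(1,7)])
```

```text
[477.1560029   34.0742265  100.03487311] [ 0.22656422 -1.73558419 -2.87961199] [0.09839794 0.32674556 0.04821669] 12.74752987997404
[477.05615977  34.07640921  99.95662234]
[0.0, 0.001, 0.0047, 0.05, -0.0, 0.0]
[0.0, 0.002, 0.0096, 0.1, -0.0, 0.0]
[0.0, 0.0028, 0.0145, 0.15, -0.0, 0.0]
[0.0, 0.0033, 0.0194, 0.2, -0.0, 0.0]
[0.0, 0.0036, 0.0244, 0.25, -0.0, 0.0]
[0.0, 0.0037, 0.0294, 0.3, -0.0, 0.0]
```

Forces stayed low, so the tongue is in the slot. Levelling the lid.

Emit:
servo_tool --targets '[[[0,0.0005,0.0023,0.025,0,0,0],[0,0.001,0.0047,0.05,0,0,0],[0,0.0015,0.0071,0.075,0,0,0],[0,0.002,0.0096,0.1,0,0,0],[0,0.0024,0.012,0.125,0,0,0],[0,0.0028,0.0145,0.15,0,0,0],[0,0.003,0.017,0.175,0,0,0],[0,0.0033,0.0194,0.2,0,0,0],[0,0.0034,0.0219,0.225,0,0,0],[0,0.0036,0.0244,0.25,0,0,0],[0,0.0036,0.0244,0.25,0,0,0]]]'

```text
time_s: 13.5
eef_pos: [488.0, 32.1, 77.8]
tcp_rot: [2.378, 1.994, 0.05]
ft_force: [-0.4, -0.7, 2.9]
gripper_width: 12.8
```

Emit:
servo_tool --targets '[[[0,0,0.0017,0.017,0,0,0],[0,0,0.0033,0.033,0,0,0],[0,0,0.005,0.05,0,0,0],[0,0,0.005,0.05,0,0,0]]]'

```text
time_s: 14.0
eef_pos: [489.4, 31.8, 74.3]
tcp_rot: [2.406, 2.018, 0.002]
ft_force: [-1.7, -0.4, 13.7]
gripper_width: 12.9
```

Run:
```python
from h import *
from station import robot,vision
s=robot.observe(); print(s['time_s'],s['eef_pos'],load()[0],Ro.from_rotvec(s['tcp_rot']).as_matrix()[:,2].round(3),s['ft_force'],s['moment'])
a=[vision.camera(n) for n in('side','wrist')]; pickle.dump(a,open('a6.pkl','wb'))
C=np.zeros((600,800,3),np.uint8)
C[:600,:400]=cv2.resize(np.ascontiguousarray(a[0]['pixels'][140:260,210:290,::-1]),(400,600),interpolation=cv2.INTER_CUBIC)
C[:420,400:]=cv2.resize(np.ascontiguousarray(a[1]['pixels'][40:250,230:430,::-1]),(400,420),interpolation=cv2.INTER_CUBIC)
cv2.imwrite('pics/a6.png',C)
```

```text
14.0 [489.40027209  31.83476388  74.28587711] [489.09251074  31.94827864  72.96315432] [ 0.002 -0.    -1.   ] [-1.71380871 -0.38759759 13.70957754] [-0.0333215   0.29280131 -0.01729802]
```

View pics/a6.png

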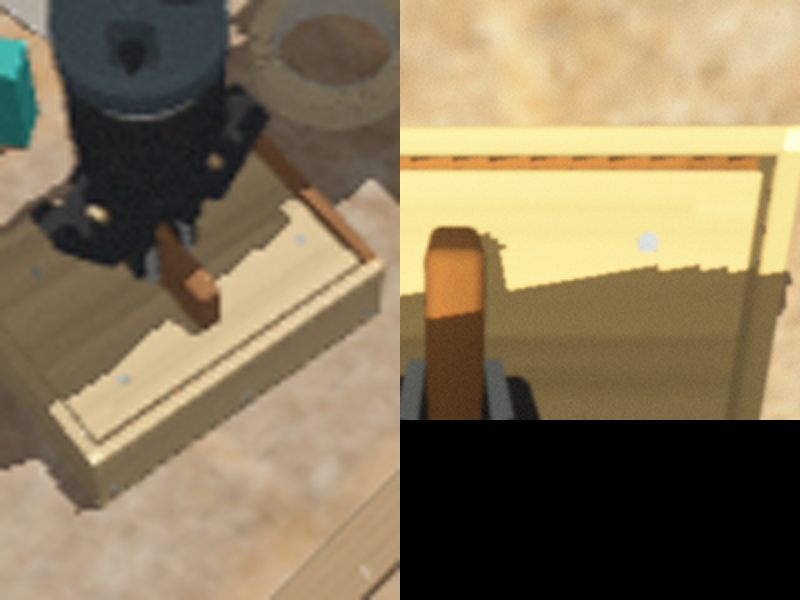

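It looks seated: the plate is inside the walls with small gaps to the +x and +y walls, pressing about 14 N. Releasing and retreating.

Emit:
servo_tool --targets '[[[0,0,-0.0015,0,0,0,30],[0,0,-0.0015,0,0,0,50],[0,0,-0.0015,0,0,0,60],[0,0,-0.002,0,0,0,60],[0,0,-0.02,0,0,0,60],[0,0,-0.06,0,0,0,60],[0,0,-0.11,0,0,0,60],[0,0,-0.127,0,0,0,60],[-0.04,0,-0.127,0,0,0,60],[-0.06,0,-0.127,0,0,0,60],[-0.06,0,-0.127,0,0,0,60],[-0.06,0,-0.127,0,0,0,60]]]'

```text
time_s: 15.6
eef_pos: [477.0, -26.4, 199.1]
tcp_rot: [-2.406, -2.018, 0.001]
ft_force: [-0.2, -0.0, -0.2]
gripper_width: 51.2
```

Run:
```python
from h import *
from station import robot,vision
p,R=load(); pickle.dump((p+R@np.array([-60,0,-127.]),R),open('cmd.pkl','wb'))
s=robot.observe(); print(s['time_s'],s['eef_pos'],load()[0],s['ft_force'],s['gripper_width'])
w=vision.camera('wrist'); pickle.dump(w,open('w7.pkl','wb'))
pts={'rim':[cw(x,y,54) for x,y in((96,71),(96,-71),(-96,-71),(-96,71))],'plate':[cw(x,y,52) for x,y in((85.5,60),(85.5,-60),(-85.5,-60),(-85.5,60))],'bar':[cw(x,y,94) for x,y in((7,45),(7,-45),(-7,-45),(-7,45))]}
for k,v in pts.items(): print(k,[proj(w,X).round(1).tolist() for X in v])
q=proj(w,cw(0,0,54)); print(q); x0=int(max(0,min(512-260,q[0]-130))); y0=int(max(0,min(384-195,q[1]-97))); print(x0,y0)
crop(w,x0,y0,260,195,3.0769,'w7.png')
```

```text
15.6 [477.04196876 -26.4319578  199.12449753] [478.64602249 -27.1353137  199.96315432] [-0.22940564 -0.03589913 -0.20109631] 51.23222409913972
rim [[363.4, 38.0], [348.9, 186.7], [168.4, 186.6], [154.5, 38.1]]
plate [[350.1, 51.6], [339.4, 176.2], [178.0, 176.1], [167.7, 51.7]]
bar [[267.9, 61.2], [266.7, 170.9], [251.1, 170.9], [250.4, 61.2]]
[258.74860521 117.76817273]
128 20
```

View pics/w7.png

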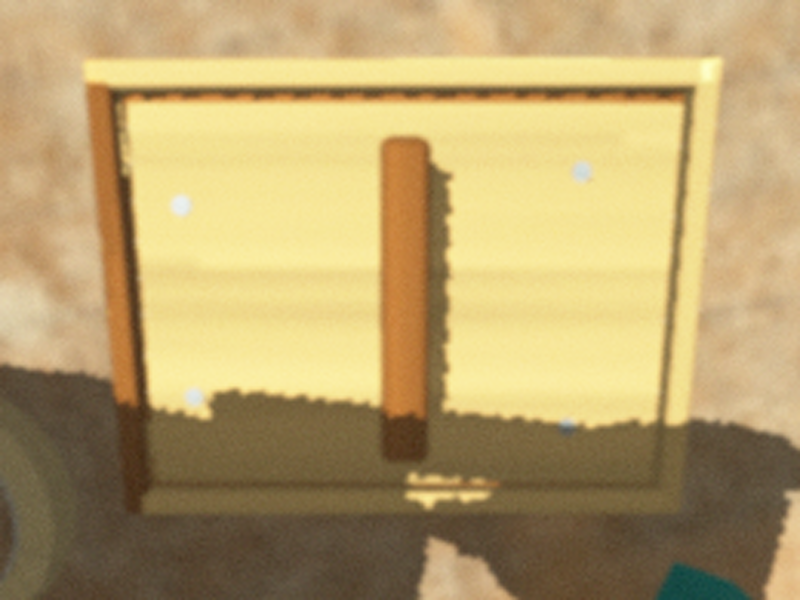

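Run:
```python
from h import *
w=pickle.load(open('w7.pkl','rb')); k=3.0769
iw=lambda X:np.array([[np.cos(CY),np.sin(CY)],[-np.sin(CY),np.cos(CY)]])@(X[:2]-CR)
f=lambda P,z:np.array([iw(at(w,128+(u+.5)/k-.5,20+(v+.5)/k-.5,z)) for u,v in P])
for n,P,z in(('rim',[(85,59),(721,59),(683,514),(127,514)],54),('inner',[(112,90),(694,90),(664,488),(146,488)],54),('plate',[(127,101),(687,101),(660,484),(150,484)],52),('bar',[(382,137),(428,137),(428,461),(382,461)],94)):
    X=f(P,z); print(n,X.round(1).tolist(),X.mean(0).round(2))
im=w['pixels'].astype(int)
r=60+20; print([(u,*im[r-3:r+4,u].mean(0).round().astype(int)) for u in list(range(154,180))+list(range(340,366))])
u=220; print([(v,*im[v,u-3:u+4].mean(0).round().astype(int)) for v in list(range(36,58))+list(range(165,192))])
```

```text
rim [[-95.3, 70.4], [94.8, 70.3], [96.8, -71.0], [-95.4, -71.1]] [ 0.2  -0.36]
inner [[-88.0, 62.0], [87.5, 61.9], [89.4, -61.8], [-88.1, -61.8]] [0.2  0.07]
plate [[-84.4, 59.3], [86.3, 59.3], [88.5, -60.9], [-87.2, -60.9]] [ 0.82 -0.79]
bar [[-5.9, 42.8], [6.1, 42.8], [7.0, -43.7], [-6.3, -43.7]] [ 0.24 -0.44]
[(154, np.int64(209), np.int64(180), np.int64(137)), (155, np.int64(211), np.int64(185), np.int64(140)), (156, np.int64(211), np.int64(183), np.int64(140)), (157, np.int64(206), np.int64(174), np.int64(129)), (158, np.int64(195), np.int64(154), np.int64(106)), (159, np.int64(184), np.int64(131), np.int64(77)), (160, np.int64(180), np.int64(117), np.int64(59)), (161, np.int64(180), np.int64(117), np.int64(56)), (162, np.int64(179), np.int64(115), np.int64(56)), (163, np.int64(179), np.int64(115), np.int64(56)), (164, np.int64(173), np.int64(112), np.int64(55)), (165, np.int64(154), np.int64(100), np.int64(48)), (166, np.int64(120), np.int64(77), np.int64(40)), (167, np.int64(93), np.int64(63), np.int64(35)), (168, np.int64(90), np.int64(64), np.int64(36)), (169, np.int64(104),
[... 3664 characters left out ...]
 (178, np.int64(103), np.int64(84), np.int64(50)), (179, np.int64(110), np.int64(92), np.int64(57)), (180, np.int64(117), np.int64(99), np.int64(62)), (181, np.int64(121), np.int64(102), np.int64(63)), (182, np.int64(122), np.int64(101), np.int64(63)), (183, np.int64(121), np.int64(101), np.int64(64)), (184, np.int64(120), np.int64(101), np.int64(63)), (185, np.int64(118), np.int64(98), np.int64(60)), (186, np.int64(111), np.int64(94), np.int64(60)), (187, np.int64(101), np.int64(84), np.int64(57)), (188, np.int64(97), np.int64(78), np.int64(58)), (189, np.int64(93), np.int64(77), np.int64(56)), (190, np.int64(92), np.int64(76), np.int64(55)), (191, np.int64(93), np.int64(76), np.int64(55))]
```

By measurement the lid is at crate x ≈ +0.5, y ≈ −0.6. To confirm it is level and fully down, I'll press lightly with shut fingertips at the far and near ends of the plate (expected top at z = 52).

Run:
```python
from h import *
rows([(cw(60,0,120),Rt(CY)),(cw(60,0,68),Rt(CY)),(cw(60,0,64.5),Rt(CY)),(cw(60,0,120),Rt(CY))])
rows([(cw(-60,0,120),Rt(CY)),(cw(-60,0,68),Rt(CY)),(cw(-60,0,64.5),Rt(CY))])
```

```text
[0.0617, 0.0591, 0.08, -0.0, 0.0, 0.0]
[0.0617, 0.0591, 0.132, -0.0, 0.0, 0.0]
[0.0617, 0.0591, 0.1355, -0.0, 0.0, 0.0]
[0.0617, 0.0591, 0.08, -0.0, 0.0, 0.0]
[0.0, -0.12, -0.0, -0.0, 0.0, 0.0]
[0.0, -0.12, 0.052, -0.0, 0.0, 0.0]
[0.0, -0.12, 0.0555, -0.0, 0.0, 0.0]
```

Emit:
servo_tool --targets '[[[0.04,0.04,0,0,0,0,0],[0.0617,0.0591,0,0,0,0,0],[0.0617,0.0591,0.03,0,0,0,0],[0.0617,0.0591,0.08,0,0,0,0],[0.0617,0.0591,0.115,0,0,0,0],[0.0617,0.0591,0.128,0,0,0,0],[0.0617,0.0591,0.131,0,0,0,0],[0.0617,0.0591,0.1335,0,0,0,0],[0.0617,0.0591,0.1355,0,0,0,0],[0.0617,0.0591,0.1355,0,0,0,0]]]'

```text
time_s: 16.9
eef_pos: [547.5, 23.5, 66.1]
tcp_rot: [2.406, 2.018, 0.003]
ft_force: [-0.9, 0.1, 5.3]
gripper_width: -0.2
```

Emit:
servo_tool --targets '[[[0,0,-0.0555,0,0,0,0],[0,0,-0.0555,0,0,0,0],[0,-0.06,-0.0655,0,0,0,0],[0,-0.12,-0.0555,0,0,0,0],[0,-0.12,-0.0555,0,0,0,0],[0,-0.12,-0.02,0,0,0,0],[0,-0.12,-0.008,0,0,0,0],[0,-0.12,-0.0045,0,0,0,0],[0,-0.12,-0.002,0,0,0,0],[0,-0.12,0,0,0,0,0],[0,-0.12,0,0,0,0,0]]]'

```text
time_s: 18.27
eef_pos: [429.0, 44.3, 66.0]
tcp_rot: [2.406, 2.019, 0.001]
ft_force: [-4.9, 0.3, 15.2]
gripper_width: -0.1
```

Emit:
servo_tool --targets '[[[0,0,-0.05,0,0,0,0],[0,0,-0.1,0,0,0,0],[0,0,-0.13,0,0,0,0],[-0.06,-0.04,-0.14,0,0,0,0],[-0.1,-0.08,-0.14,0,0,0,0],[-0.1,-0.08,-0.14,0,0,0,0],[-0.1,-0.08,-0.14,0,0,0,0]]]'

```text
time_s: 19.15
eef_pos: [332.5, -40.5, 205.0]
tcp_rot: [2.407, 2.015, 0.002]
ft_force: [0.2, 0.9, 1.2]
gripper_width: -0.1
```

Run:
```python
from h import *
from station import robot,vision
s=robot.observe(); print(s['time_s'],s['eef_pos'],s['ft_force'])
a=[vision.camera(n) for n in('side','wrist')]; pickle.dump(a,open('a8.pkl','wb'))
C=np.zeros((600,800,3),np.uint8)
C[:300,:400]=cv2.resize(np.ascontiguousarray(a[0]['pixels'][:,:,::-1]),(400,300),interpolation=cv2.INTER_AREA)
C[300:600,:400]=cv2.resize(np.ascontiguousarray(a[0]['pixels'][150:240,190:310,::-1]),(400,300),interpolation=cv2.INTER_CUBIC)
C[:300,400:]=cv2.resize(np.ascontiguousarray(a[1]['pixels'][:,:,::-1]),(400,300))
cv2.imwrite('pics/a8.png',C)
```

```text
19.15 [332.53257172 -40.54935883 205.04106101] [0.23187924 0.89138312 1.20033998]
```

View pics/a8.png

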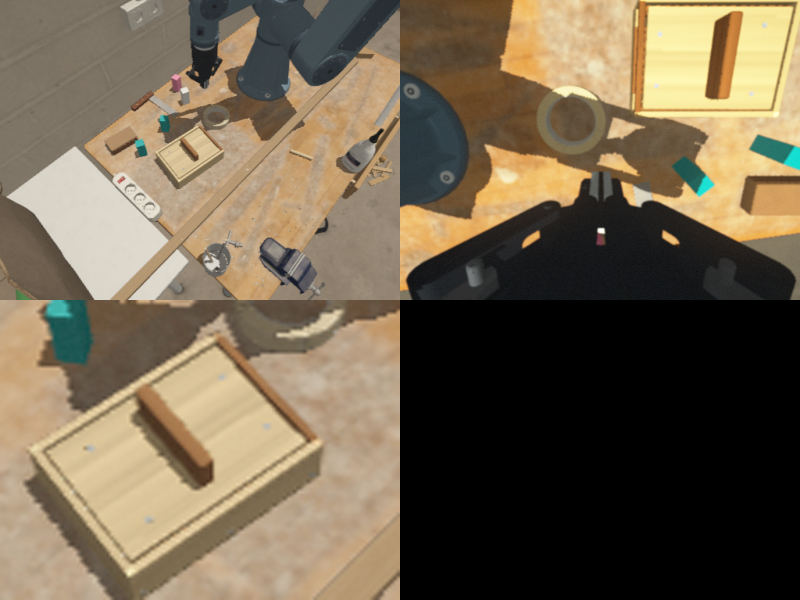

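Both press points touched at TCP 66.0, so the plate top is at z = 52 at both ends: level and fully down. The near press had 5 N of sideways friction, so I'll check that x has not shifted.

Run:
```python
from h import *
for n,i,y in (('w7.pkl',None,30),('a8.pkl',1,-20),('a8.pkl',1,20),('a8.pkl',0,20),('a6.pkl',0,45),('a8.pkl',0,45)):
    c=pickle.load(open(n,'rb')); c=c if i is None else c[i]; g=c['pixels'].astype(np.float32).mean(2)
    f=lambda x,z:np.mean([cv2.remap(g,*[np.float32([[k]]) for k in proj(c,cw(x,y+d,z))],cv2.INTER_LINEAR)[0,0] for d in range(-5,6)])
    print(n,i,y,'+x',[(x,int(f(x,52))) for x in np.arange(82,93,.75)],'-x',[(x,int(f(x,52))) for x in np.arange(-91,-80,.75)])
```

```text
w7.pkl None 30 +x [(np.float64(82.0), 207), (np.float64(82.75), 207), (np.float64(83.5), 205), (np.float64(84.25), 197), (np.float64(85.0), 175), (np.float64(85.75), 146), (np.float64(86.5), 120), (np.float64(87.25), 120), (np.float64(88.0), 141), (np.float64(88.75), 171), (np.float64(89.5), 191), (np.float64(90.25), 200), (np.float64(91.0), 202), (np.float64(91.75), 203), (np.float64(92.5), 203)] -x [(np.float64(-91.0), 111), (np.float64(-90.25), 101), (np.float64(-89.5), 86), (np.float64(-88.75), 70), (np.float64(-88.0), 60), (np.float64(-87.25), 61), (np.float64(-86.5), 77), (np.float64(-85.75), 112), (np.float64(-85.0), 156), (np.float64(-84.25), 189), (np.float64(-83.5), 204), (np.float64(-82.75), 208), (np.float64(-82.0), 209), (np.float64(-81.25), 208), (np.float64(-80.5), 208)]
a8.pkl 1 -20 +x [(np.float64(82.0), 220), (np.float64(82.75), 220), (np.float64(83.5), 218), (np.float64(84.25), 211), (np.float64(85.0), 193), (np.float64(85.75), 162), (np.float64(86.5), 132), (np.float64(87.25), 117), (np.float64(88.0), 125), (np.float64(88.75), 147), (np.float64(89.5), 176), (np.fl
[... 2975 characters left out ...]
(np.float64(84.25), 174), (np.float64(85.0), 163), (np.float64(85.75), 152), (np.float64(86.5), 145), (np.float64(87.25), 145), (np.float64(88.0), 153), (np.float64(88.75), 165), (np.float64(89.5), 176), (np.float64(90.25), 182), (np.float64(91.0), 185), (np.float64(91.75), 185), (np.float64(92.5), 183)] -x [(np.float64(-91.0), 108), (np.float64(-90.25), 99), (np.float64(-89.5), 90), (np.float64(-88.75), 83), (np.float64(-88.0), 82), (np.float64(-87.25), 87), (np.float64(-86.5), 98), (np.float64(-85.75), 115), (np.float64(-85.0), 133), (np.float64(-84.25), 151), (np.float64(-83.5), 166), (np.float64(-82.75), 177), (np.float64(-82.0), 183), (np.float64(-81.25), 185), (np.float64(-80.5), 186)]
```

The lid has not moved: its edges read about −85.4 and +85.7, so x is within about 0.5 mm of centre. Handing in.

```bash
python3 -c "
from station import job; print(job.close_job())"
```

```text
the job is handed in; nothing more can be done
None
```

The crate is shut. I tipped the standing off-cut over towards +x with the closed fingers, and the wrist view showed it lying flat in the right bay. I then carried the lid over the batten and put its tongue under the bridge tilted and set back. After sliding it to −x, I levelled it down onto the cleats and let go.

- **Position:** the lid is within about 0.5 mm of centre in x and about 0.6 mm off in y, with matching yaw. The x edges read the same after my test presses.
- **Level and down:** light presses at both ends of the plate met it at z = 52 mm, which is the seated height.
- **Contents:** I did not look under the lid once it was on. The last view inside was before fitting it, with both off-cuts flat in their bays.
- **Forces and time:** the highest wrist force I read was about 15 N, and the clock was at 19 s at the last look. The arm was clear of everything.
- **Try square and look-alikes:** they show where they were in the last views; I did not measure them.

**Disagreement:** early on, the top and side cameras differed by 2–3 mm on the lid and crate, so I placed the lid by the wrist view. No check failed.

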